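# Click a reagent cartridge into its dock

## Task

Load the blue reagent cartridge into the white cartridge dock: set it on the dock's open front, bevelled nose first, and push it along the channel past the sprung side ball until it clicks in and is held fully home, then let go. Leave the yellow cartridge and the other things on the cabinet where they are.

Things in the scene. Friction and masses are not known exactly. Their poses are not given: they have to be found in the camera images.
- cart_blue: Blue cartridge: white body, blue lid, handle and side labels. 110 mm long (x, nose at +x), 60 wide, 34 high plus the handle; about 0.2 kg, upright on the work surface. Origin: centre of its underside. Upright nose corners bevelled 8 mm sideways over the last 18 mm. Each long side has an upright notch 17 mm long, 7 mm deep, centred at x = +21 mm.
- cart_blue_handle (a point): On the blue cartridge's handle, 56 mm above the cartridge's underside, 32 mm behind its origin (x = -32 mm). The handle is a rib 36 mm long (x), 26 mm wide (y), standing from 34 to 68 mm above the underside; grasp it from above across its width.
- cart_amber: Yellow cartridge: same shape and size, with yellow lid, handle and labels; to be left alone. Origin: centre of its underside, x to its nose. It stands on the one side of the dock, the blue one on the other; which is left or right varies.
- dock: Fixed white dock; place and yaw vary. x: push direction, z up. Origin: underside, on the channel's centre line. Base x -125 to +140 mm, 104 mm wide. Dark level bed 12 mm above the work surface, open at the front (-x) and above. Straight channel 62 mm wide from x = -15 to the back stop's face at x = 80; walls 12 mm thick, tops at z = 48. Reader head behind, x = 86 to 140, 76 mm high.
- dock_home (a point): On the dock's bed, 24 mm beyond the dock's origin along the dock's x; axes as the dock's. When clicked home the cartridge's origin (centre of its underside) is here, its x along the dock's x. The back stop allows 1 mm of overtravel.
- dock_mouth (a point): On the dock's bed, centre line, at the front end of the straight channel (dock x = -15 mm); axes as the dock's. From here to 60 mm in front, two guides 40 mm high flare out from 62 to 86 mm width; the bed runs on to 110 mm in front.
- dock_roof (a point): Middle of the front upper edge of the roof over the channel. The roof runs from dock x = 52 to 85 mm, underside 49 mm and top 56 mm above the work surface, so the cartridge cannot be lowered in but must be slid in under it; at home its handle stands 42 mm in front of the roof.
- catch_ball (a joint): Sprung 18 mm ball in the left (+y) channel wall, dock x = 45, z = 30 mm; its barrel sticks out to y = 61 mm. 0: out, 6 mm into the channel; grows as pressed back (m). The cartridge's side presses it back 3 to 6 mm over the last 30 mm or so (spring 4 to 6 N, so some 4 to 10 N to push the cartridge, best low on its tail); at home it springs out into the notch (under 2 mm), draws it to about 1 mm and holds it.
- tub: White and blue lidded tub, about 133 mm across, 84 mm high, a bystander. Origin: centre of its underside.
- jar_back: Red-lidded specimen jar, 66 mm across, 84 mm high, a bystander behind on the left. Origin: centre of its underside.
- jar_left: Red-lidded specimen jar, 66 mm across, 84 mm high, a bystander at the left. Origin: centre of its underside.
- carton: Green carton, 62 x 120 x 47 mm, a bystander near the front edge. Origin: centre of its underside.
- tweezers: Spring forceps, 136 mm long, lying flat, a bystander near the front edge. Origin: centre of its underside.

How it is judged:
By the outcome, as a careful person would: the job done as asked, in the order asked, and still so for the second after the job is handed in, with the robot touching nothing.
It also fails if it takes over 45 s, if anything falls off the work surface, if the arm or the gripper's body presses on something with over 40 N, if the wrist force passes 120 N, or if a joint passes its speed limit or range.

## Robot

A 6-joint arm with a two-finger parallel gripper is mounted at the origin on a cart in front of the work surface, level with it; the furniture and walls round the work are solid. World frame = base frame: x ahead of the robot, y to its left, z up, the work surface at z = 0. Lengths are in m, angles in degrees, forces in N, time in s.
With the tool pointing down it reaches from about 0.35 to 0.775 m from the base axis. Payload 5.5 kg.
Tool frame: the origin (TCP) lies at the very end of the fingers, on their centre line; the grasp point (between the pads) lies r.grip_point_offset behind it (r.grip_point_offset is the distance from the TCP to the grasp point, in m); z points along the fingers, y is the line along which they close (so a half turn about z gives the same grasp; the last joint's range is limited). The gripper opens to 85 mm and grips with 20 to 120 N. Pads are 22 mm wide; open, the fingers measure 114 mm over their backs; the gripper's body (76 mm by 85 mm) begins 54 mm behind the grasp point. The pads swing forward as they close: fully open they stand 13 mm farther back than shut.
Start: joints at [-74.404, 17.945, 2.641, 74.691, 0, 82.002], TCP at [0.23, -0.527, 0.204] pointing down, gripper open.
Joint ranges: [-158.12, 158.12], [-49.38, 96.58], [-58.88, 72.47], [-126.05, 133.96], [-84.25, 85.87], [-180, 180]. Speed limits (degrees/s): [147.25, 147.25, 180, 180, 180, 180].

## Interface

Orientations are given as a 3x3 rotation matrix whose columns are the frame's x, y, z axes.
In Python, from bench import r gives the robot as it stands.
- The arm moves only by the tool play_rows, never from a script. Its argument "deltas" is one flat list of numbers, 7 for each row, row after row: the turn, a rotation vector about the tool's x, y, z in degrees, then the shift along the tool's x, y, z in mm, then the opening, from 0 (shut) to 1 (fully open). In form: [rx, ry, rz, x, y, z, gripper, rx, ry, rz, x, y, z, gripper, ...]. A call has 1 to 12 rows; each row shifts and turns the commanded pose from where the row before left it, along the tool's axes as they then stand; what a row does not reach is not made up. A row lasts 1/8 s, in which the tool goes at most 62.5 mm and 10.7 degrees, less where a joint would pass 70% of its speed; a pose out of reach is approached as far as the arm can. A call with a gripper value outside its range is refused whole. The fingers move at their own pace and stop on an object; "newtons" is the grip in N (left out, the last holds). Time passes only in rows, so rows that do not move let the fingers close. It gives the time, the measured TCP pose, the force, the opening and the grip force at its end, in the units of the state.
- r.observe(): the state, without advancing time (a new reading comes with each control period).
- r.snapshot(name): name is "side" or "top"; returns a dict with "image" (480x640x3 uint8, red, green, blue), "depth" (480x640 float32, m along the optical axis (not along the pixel's ray), 0 where there is no reading), "vfov" (degrees; the focal length in pixels is half the picture's height over the tangent of half this angle, whatever the lens; pixels are square), "cx", "cy" (the principal point, pixels), "R" (3x3) and "t" (3): a world point X has camera coordinates R X + t. Camera axes: x right, y down, z forward; pixel columns grow to the right and rows downward; lengths in m; the calibration is good to about 2 mm. A picture is of the moment at which its call begins.
- r.sign_off(): hands the job in; it is judged then, once.
The state is a dict: "time_s": time; "q": joint angles; "joint_vel": joint speeds; "effort": joint torques, N m; "tool_pos": TCP position; "ee_rot": TCP orientation; "contact_force": force on the tool from outside, world axes, zero at the start; "wrist_torque": the same for the moment, N m; "opening": finger opening in m; "grasp_force": force on a finger pad.
Only numpy, scipy, OpenCV 4.12 (cv2) and the standard library are available. Lean on these libraries where they do the work, as an engineer would, in place of code of your own. Each camera call takes 0.05 s, during which the arm holds its last target. There are 200 camera calls.

## Working session

There is one attempt and no reset: what is moved stays moved. The work goes in short steps, Python scripts to look and compute and a tool call to move; the robot and the scene stay as the last step left them, time stands still between calls to the robot, and variables do not carry over. Pictures are saved under pics/ and viewed, at most 10 in all, crops included, and the job is handed in when it is done.

Besides the shell and the picture viewer there is one more tool, called after "Request:" as a command line: name --argument value ..., lists and objects as JSON in quotes. play_rows: Moves the arm, as the interface text tells. Its arguments: {"type":"object","properties":{"deltas":{"type":"array"},"newtons":{"type":"number"}},"required":["deltas"]}

```bash
mkdir -p pics; ls; python3 - <<'E'
from bench import r
import cv2,pickle
o=r.observe(); print(o['time_s'],o['tool_pos'],o['ee_rot'],r.grip_point_offset)
for n in('side','top'):
    s=r.snapshot(n); pickle.dump(s,open(n+'0.pkl','wb')); cv2.imwrite(f'pics/{n}0.png',s['image'][:,:,::-1]); print(n,s['vfov'],s['cx'],s['cy'],s['R'],s['t'])
E
```

```text
pics
0.0 [ 0.22998598 -0.52637976  0.20298019] [[ 9.16418558e-01  4.00220924e-01 -4.88655830e-04]
 [ 4.00221126e-01 -9.16416808e-01  1.81217322e-03]
 [ 2.77457225e-04 -1.85627956e-03 -9.99998239e-01]] 0.0187
side 46.3301564906598 316.3917113860574 247.6131110019553 [[-0.83142233 -0.55533777  0.01835404]
 [-0.35866309  0.51115666 -0.78107596]
 [ 0.42437919 -0.65598691 -0.62416623]] [0.54847116 0.08412364 1.16249461]
top 49.48756470739704 321.573140714484 232.7907145076178 [[ 0.02496237 -0.99958868  0.01411938]
 [-0.99120146 -0.02658446 -0.12966467]
 [ 0.12998669 -0.01075841 -0.99145737]] [0.23019555 0.50122458 1.05809283]
```

View pics/side0.png

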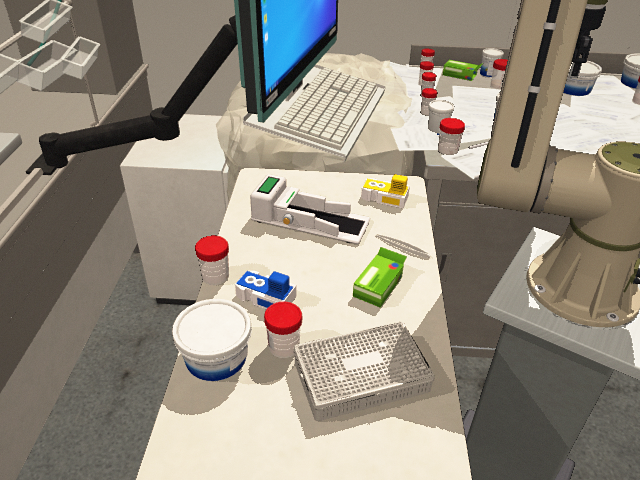

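View pics/top0.png

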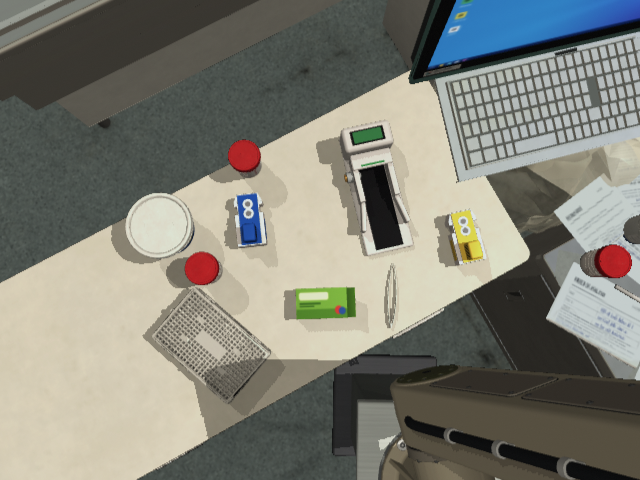

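Side view: blue cartridge at about (265,290), dock at (310,210), with its mouth toward the robot. Top view: blue lid at (250,215) with the handle at (250,237), dark bed at (380,205), dock head at (367,137).

```bash
cat > h.py <<'E'
import numpy as np,cv2,pickle
def cloud(s):
    f=240/np.tan(np.radians(s['vfov']/2)); v,u=np.mgrid[:480,:640]; d=s['depth']
    c=np.stack([(u-s['cx'])/f*d,(v-s['cy'])/f*d,d],-1)
    P=(c-s['t'])@s['R']; P[d==0]=np.nan; return P
def ray(s,uv,z):
    f=240/np.tan(np.radians(s['vfov']/2)); uv=np.atleast_2d(uv)
    d=np.c_[(uv[:,0]-s['cx'])/f,(uv[:,1]-s['cy'])/f,np.ones(len(uv))]@s['R']; o=-s['R'].T@s['t']
    return o+d*((z-o[2])/d[:,2])[:,None]
def hsv(s): return cv2.cvtColor(s['image'],cv2.COLOR_RGB2HSV)
def box(m,u0,u1,v0,v1):
    k=np.zeros_like(m); k[v0:v1,u0:u1]=m[v0:v1,u0:u1]; return k
def rect(p): # mm
    (c,w,a)=cv2.minAreaRect((p[:,:2]*1000).astype(np.float32)); return np.round(c,1),np.round(w,1),round(a,1)
E
python3 - <<'E'
from h import *
for n,bb,db in(('top',(225,280,180,260),(330,420,110,260)),('side',(225,305,260,315),(240,380,170,250))):
    s=pickle.load(open(n+'0.pkl','rb')); P=cloud(s); H=hsv(s)
    ok=~np.isnan(P[...,2])
    m=box(ok&(H[...,0]>95)&(H[...,0]<130)&(H[...,1]>120),*bb)
    z=P[...,2]
    for lo,hi in((.028,.042),(.060,.076)):
        k=m&(z>lo)&(z<hi); print(n,'blue',lo,k.sum(),np.median(P[k],0),rect(P[k]))
    for lo,hi in((.025,.042),(.060,.076)):
        k=box(ok&(z>lo)&(z<hi),*bb); print(n,'all',lo,k.sum(),rect(P[k]))
    t=box(ok&(H[...,2]<60),*db)&(z<.03)
    print(n,'bed',t.sum(),np.median(P[t],0),rect(P[t]))
    for lo,hi in((.035,.044),(.044,.052),(.052,.06),(.07,.08),(.005,.016)):
        k=box(ok&(z>lo)&(z<hi),*db); 
        if k.sum()>5: print(n,'dock',lo,k.sum(),np.median(P[k],0),rect(P[k]))
    k=box(ok,*(300,340,240,280) if n=='top' else (300,340,240,262)); print('table z',np.median(z[k]))
E
```

```text
top blue 0.028 534 [0.52573268 0.39195786 0.03454117] (array([520.3, 395.6]), array([104.3,  41.4]), 8.4)
top blue 0.06 230 [0.4884827  0.39091332 0.06790462] (array([489.1, 391.3]), array([36.4, 26.3]), 7.7)
top all 0.025 1166 (array([520.8, 395.5]), array([110.5,  60.6]), 7.9)
top all 0.06 230 (array([489.1, 391.3]), array([36.4, 26.3]), 7.7)
top bed 2146 [0.55433167 0.11914957 0.01298727] (array([558. , 120.1]), array([177.4,  58.8]), 14.0)
top dock 0.035 437 [0.55960728 0.15540296 0.03976749] (array([608.8, 140.3]), array([206. , 108.2]), 16.5)
top dock 0.044 414 [0.60809245 0.1584087  0.0481143 ] (array([609.2, 138.7]), array([200.6, 103.2]), 11.7)
top dock 0.052 681 [0.65222533 0.14625404 0.0562729 ] (array([643.8, 148.6]), array([129.3, 102.4]), 9.7)
top dock 0.07 1120 [0.692083   0.15536122 0.07634336] (array([694.1, 155.5]), array([ 53.8, 103.9]), 13.7)
top dock 0.005 3136 [0.54110807 0.12092455 0.01253884] (array([608. , 131.2]), array([326. , 192.3]), 1.4)
table z 0.000354552436131845
side blue 0.028 437 [0.52059408 0.40456717 0.03568881] (array([519.2, 396.6]), array([106
[... 231 characters left out ...]
4]), array([36.2, 28.3]), 11.6)
side bed 612 [0.52302963 0.10791765 0.01406705] (array([586.3, 136.1]), array([239.7,  83.1]), 14.5)
side dock 0.035 694 [0.56680659 0.15495173 0.03899932] (array([554.8, 101.5]), array([335.2, 155.1]), 59.5)
side dock 0.044 362 [0.6123709  0.16752528 0.04849262] (array([548. , 136.6]), array([322. , 118.3]), 5.4)
side dock 0.052 418 [0.65229843 0.15799992 0.05705156] (array([648.8, 148.1]), array([139.6, 100.5]), 15.3)
side dock 0.07 517 [0.68608254 0.16429347 0.07729037] (array([691.1, 155.8]), array([ 55.5, 104.1]), 13.8)
side dock 0.005 1569 [0.52872109 0.11453124 0.0131219 ] (array([617.5,  76.5]), array([354. , 338.2]), 35.3)
table z 0.001365105732310559
```

```bash
python3 - <<'E'
import pickle,cv2
s=pickle.load(open('top0.pkl','rb'))['image'][:,:,::-1]
cv2.imwrite('pics/crop.png',cv2.resize(s[110:270,220:430],(788,600),interpolation=cv2.INTER_CUBIC))
E
```

```text
(no output)
```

View pics/crop.png

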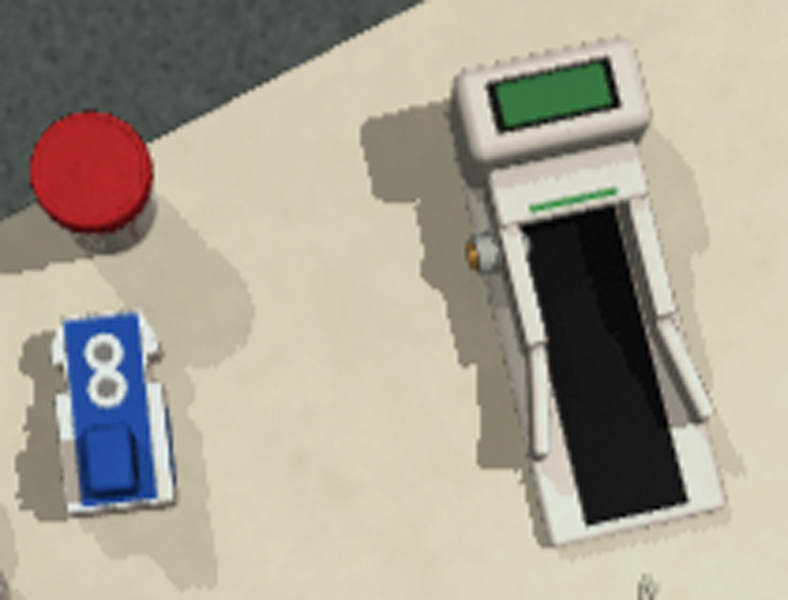

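Crop: blue nose points up (+x), handle at its tail; dock mouth faces the robot, ball barrel at crop (480,252) on its +y side. Next I refine the dock frame, check the neighbours, and plan the approach.

```bash
cat > plan.py <<'E'
from h import *
from scipy.spatial.transform import Rotation as Ro
# tool down, xdir yaw -> rows of tool-frame deltas, rounded and tracked
def rows(p,yaw,wps,nd=0):
    """p mm, yaw deg; wps: (x,y,z,yaw,grip,nrows). returns flat list and end pose"""
    p=np.array(p,float); out=[]
    for *q,yw,g,n in wps:
        for i in range(n):
            k=1/(n-i); dy=round((yw-yaw)*k,nd); d=(np.array(q)-p)*k
            c,s=np.cos(np.radians(yaw)),np.sin(np.radians(yaw))
            X=np.array([[c,s,0],[s,-c,0],[0,0,-1]])
            t=np.round(X.T@d,nd); p=p+X@t; yaw+=dy
            out.append([0,0,-dy,*t,g])
    for i in range(0,len(out),12): print(len(out[i:i+12]),str([v+0 if v%1 else int(v) for r_ in out[i:i+12] for v in r_]).replace(' ',''))
    print('end',p.round(1),round(yaw,1))
E
python3 - <<'E'
from h import *
a=np.radians(13.8); M=np.array([[np.cos(a),np.sin(a)],[-np.sin(a),np.cos(a)]]); o=np.array([.5833,.1286])
for n,db in(('top',(330,420,110,260)),('side',(240,380,170,250))):
    s=pickle.load(open(n+'0.pkl','rb')); P=cloud(s); H=hsv(s); z=P[...,2]
    D=(P[...,:2]-o)@M.T*1000; x,y=D[...,0],D[...,1]
    roi=(abs(y)<70)&(x>-140)&(x<150)
    pc=lambda v:np.percentile(v,[1,99]).round(1)
    k=roi&(z>.07)&(z<.08); print(n,'head',pc(x[k]),pc(y[k]))
    k=roi&(z>.054)&(z<.0585)&(x<80)&(abs(y)<50); print('roof',pc(x[k]),pc(y[k]))
    for lo in(-10,10,30):
        k=roi&(z>.045)&(z<.051)&(x>lo)&(x<lo+20); print('walls',lo,k.sum(),pc(y[k]),'inner',y[k&(y>0)].min().round(1) if (k&(y>0)).any() else '',y[k&(y<0)].max().round(1) if (k&(y<0)).any() else '')
    k=roi&(H[...,2]<60)&(z<.022)&(z>.005)
    for lo in(-100,-60,-10,10,30):
        j=k&(x>lo)&(x<lo+15); print('dark',lo,pc(y[j]))
    print('dark x',pc(x[k])); k=roi&(z>.008)&(z<.018)&(abs(y)<45)&(x<-60); print('base',pc(x[k]),pc(y[k]))
    k=(z>.078)&(z<.09)&(H[...,1]>150)&((H[...,0]<8)|(H[...,0]>172))&(P[...,0]>.3)&(P[...,0]<.75)&(P[...,1]>.2)
    m,_,st,_=cv2.connectedComponentsWithStats(k.astype(np.uint8))[0:4]
    L=_
    for i in range(1,m):
        if st[i,4]>60: print('jar',P[L==i][:,:2].mean(0).round(3))
E
python3 - <<'E'
from plan import *
# arc to above blue handle
w=[]
import math
for i in range(1,20):
    t=i/19; az=-66.4+ (38.7+66.4)*t; R=575+(626-575)*t
    w.append((R*math.cos(math.radians(az)),R*math.sin(math.radians(az)),204-24*t,23.6+164.3*t,0.7,1))
rows((230,-527,204),23.6,w)
E
```

```text
top head [ 88.  139.4] [-49.8  49.7]
roof [53.7 79.6] [-42.9  41.1]
walls -10 92 [-44.2  41.2] inner 29.4 -32.0
walls 10 92 [-44.   41.5] inner 29.7 -31.9
walls 30 87 [-44.1  41.6] inner 30.3 -32.1
dark -100 [-30.5  25.8]
dark -60 [-31.1  26.6]
dark -10 [-30.2  23.5]
dark 10 [-30.5  22.9]
dark 30 [-31.   23.3]
dark x [-113.5   59.3]
base [-122.3  -60.8] [-43.7  44. ]
12 [0,0,-9,56,0,1,0.7,0,0,-8,56,3,2,0.7,0,0,-9,56,6,1,0.7,0,0,-9,55,9,1,0.7,0,0,-8,56,13,1,0.7,0,0,-9,55,15,2,0.7,0,0,-9,54,18,1,0.7,0,0,-8,53,22,1,0.7,0,0,-9,53,24,1,0.7,0,0,-8,51,27,2,0.7,0,0,-9,50,30,1,0.7,0,0,-9,48,32,1,0.7]
7 [0,0,-8,47,36,1,0.7,0,0,-9,45,38,2,0.7,0,0,-9,43,41,1,0.7,0,0,-8,41,44,1,0.7,0,0,-9,39,45,1,0.7,0,0,-9,37,48,2,0.7,0,0,-8,33,50,1,0.7]
end [488.7 391.6 180. ] 187.6Traceback (most recent call last):
  File "<stdin>", line 20, in <module>
IndexError: boolean index did not match indexed array along axis 0; size of axis is 480 but size of corresponding boolean axis is 3
```

Request:
play_rows --deltas '[0, 0, -9, 56, 0, 1, 0.7, 0, 0, -8, 56, 3, 2, 0.7, 0, 0, -9, 56, 6, 1, 0.7, 0, 0, -9, 55, 9, 1, 0.7, 0, 0, -8, 56, 13, 1, 0.7, 0, 0, -9, 55, 15, 2, 0.7, 0, 0, -9, 54, 18, 1, 0.7, 0, 0, -8, 53, 22, 1, 0.7, 0, 0, -9, 53, 24, 1, 0.7, 0, 0, -8, 51, 27, 2, 0.7, 0, 0, -9, 50, 30, 1, 0.7, 0, 0, -9, 48, 32, 1, 0.7]'

```text
time_s: 1.6
tool_pos: [0.6074, 0.001, 0.1881]
ee_rot: [[-0.614, 0.789, -0.001], [0.789, 0.614, 0.0], [0.0, -0.001, -1.0]]
contact_force: [0.5, 0.5, -1.0]
opening: 0.06
grasp_force: 0.0
```

Request:
play_rows --deltas '[0, 0, -8, 47, 36, 1, 0.7, 0, 0, -9, 45, 38, 2, 0.7, 0, 0, -9, 43, 41, 1, 0.7, 0, 0, -8, 41, 44, 1, 0.7, 0, 0, -9, 39, 45, 1, 0.7, 0, 0, -9, 37, 48, 2, 0.7, 0, 0, -8, 33, 50, 1, 0.7, 0, 0, 0, 0, 0, 0, 0.7, 0, 0, 0, 0, 0, 0, 0.7]'

```text
time_s: 2.72
tool_pos: [0.4887, 0.3915, 0.1794]
ee_rot: [[-0.991, -0.132, -0.001], [-0.132, 0.991, -0.001], [0.001, -0.001, -1.0]]
contact_force: [0.0, -1.3, -0.6]
opening: 0.0601
grasp_force: 0.0
```

Request:
play_rows --deltas '[0, 0, 0, 0, 0, 50, 0.7, 0, 0, 0, 0, 0, 50, 0.7, 0, 0, 0, 0, 0, 28, 0.7, 0, 0, 0, 0, 0, 12, 0.7, 0, 0, 0, 0, 0, 0, 0, 0, 0, 0, 0, 0, 0, 0, 0, 0, 0, 0, 0, 0, 0, 0, 0, 0, 0, 0, 0, 0, 0, 0, 0, 0, 0, 0, 0]' --newtons 40

```text
time_s: 3.85
tool_pos: [0.4894, 0.3919, 0.0407]
ee_rot: [[-0.991, -0.132, 0.001], [-0.132, 0.991, 0.001], [-0.001, 0.0, -1.0]]
contact_force: [-0.6, -1.0, 2.5]
opening: -0.0001
grasp_force: 1.6
```

```bash
cat > look.py <<'E'
import sys
from bench import r
from h import *
tag=sys.argv[1]; out=[]
b={'top':tuple(map(int,sys.argv[2].split(','))),'side':tuple(map(int,sys.argv[3].split(',')))}
for n in('top','side'):
    s=r.snapshot(n); pickle.dump(s,open(n+tag+'.pkl','wb')); u0,u1,v0,v1=b[n]
    out.append(cv2.resize(s['image'][v0:v1,u0:u1,::-1],(400,400),interpolation=cv2.INTER_CUBIC))
cv2.imwrite(f'pics/l{tag}.png',np.hstack(out)); o=r.observe(); print(o['opening'],o['contact_force'],o['tool_pos'])
E
python3 look.py 1 180,340,140,300 200,340,200,340
```

```text
7.253662185452161e-05 [0.84311029 0.47651895 4.03794866] [0.48938878 0.39189533 0.04067618]
```

View pics/l1.png

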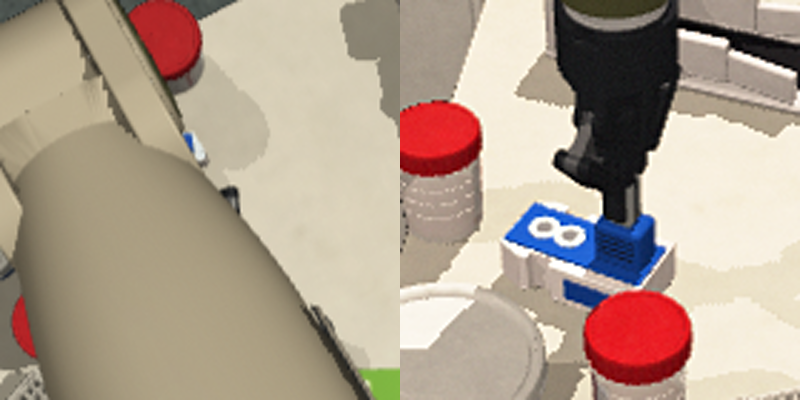

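The fingers closed beside the handle (side crop: handle at (628,245), fingers behind it). I measure where the handle now stands.

```bash
python3 - <<'E'
from h import *
for f in('side0','side1'):
    s=pickle.load(open(f+'.pkl','rb')); P=cloud(s); H=hsv(s); z=P[...,2]
    m=box((H[...,0]>95)&(H[...,0]<130)&(H[...,1]>120),225,305,255,315)
    for lo,hi in((.028,.042),(.060,.076)):
        k=m&(z>lo)&(z<hi); print(f,lo,k.sum(),np.median(P[k],0).round(4),rect(P[k]))
    k=box((H[...,0]>95)&(H[...,0]<130)&(H[...,1]>120)&(z>.025),225,305,255,315)
    print(P[k][:,:2].min(0),P[k][:,:2].max(0))
E
```

```text
side0 0.028 437 [0.5206 0.4046 0.0357] (array([519.2, 396.6]), array([106.1,  43. ]), 7.5)
side0 0.06 218 [0.4848 0.3956 0.0684] (array([486.1, 393.1]), array([36. , 27.3]), 12.5)
[0.46407718 0.36954243] [0.57343816 0.42581959]
side1 0.028 438 [0.521  0.405  0.0356] (array([519.1, 396.4]), array([106.6,  44.2]), 7.3)
side1 0.06 144 [0.4784 0.4002 0.0678] (array([481.7, 399.3]), array([38.5, 23.7]), 38.5)
[0.46471684 0.36840712] [0.57473569 0.45115658]
```

```bash
python3 - <<'E'
import pickle,cv2
s=pickle.load(open('side1.pkl','rb'))['image'][:,:,::-1]
cv2.imwrite('pics/c1.png',cv2.resize(s[230:320,225:325],None,fx=6,fy=6,interpolation=cv2.INTER_CUBIC))
E
```

```text
(no output)
```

View pics/c1.png

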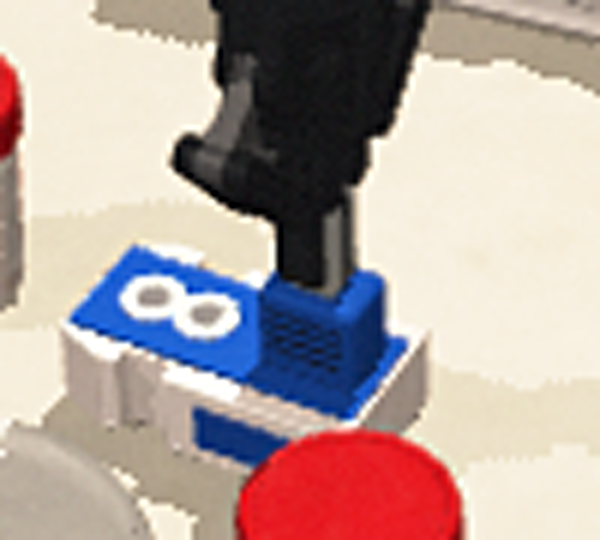

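```bash
python3 - <<'E'
from h import *
s=pickle.load(open('side1.pkl','rb')); P=cloud(s); H=hsv(s)
for c in((300,240),(300,270),(310,280),(335,240),(340,270),(335,285),(325,300),(365,285),(280,290),(360,300),(190,155),(320,340)):
    u,v=225+c[0]//6,230+c[1]//6; print(c,P[v,u].round(3),s['image'][v,u])
E
```

```text
(300, 240) [0.483 0.405 0.098] [20 22 24]
(300, 270) [0.487 0.401 0.08 ] [24 23 27]
(310, 280) [0.484 0.403 0.081] [22 25 26]
(335, 240) [0.478 0.398 0.095] [116 112 105]
(340, 270) [0.478 0.394 0.08 ] [102  97  89]
(335, 285) [0.48  0.395 0.074] [119 112 104]
(325, 300) [0.481 0.397 0.068] [ 26  60 134]
(365, 285) [0.476 0.385 0.069] [ 34  96 197]
(280, 290) [0.497 0.401 0.067] [ 22  64 144]
(360, 300) [0.47  0.394 0.071] [ 28  84 183]
(190, 155) [0.489 0.45  0.161] [44 42 42]
(320, 340) [0.48  0.402 0.057] [10 39 86]
```

The depth puts the visible fingers above the handle top (z≈0.07), although the reported TCP is 0.041. I'll raise a little and look at the tips in free air.

Request:
play_rows --deltas '[0, 0, 0, 0, 0, -30, 0, 0, 0, 0, 0, 0, -30, 0, 0, 0, 0, 0, 0, 0, 0]'

```text
time_s: 4.32
tool_pos: [0.4907, 0.3927, 0.1024]
ee_rot: [[-0.991, -0.132, 0.004], [-0.132, 0.991, 0.003], [-0.005, 0.002, -1.0]]
contact_force: [0.6, -0.5, -1.0]
opening: -0.0
grasp_force: 0.0
```

```bash
python3 look.py 2 180,340,140,300 215,335,215,335; python3 - <<'E'
from h import *
s=pickle.load(open('side2.pkl','rb')); P=cloud(s); H=hsv(s); z=P[...,2]
k=box((H[...,2]<135)&(H[...,1]<110)&(z>.07)&(z<.4)&(abs(P[...,0]-.489)<.06)&(abs(P[...,1]-.392)<.06),225,325,180,300)
for lo in np.arange(.07,.2,.01):
    j=k&(z>lo)&(z<lo+.01)
    if j.sum(): print(lo.round(2),j.sum(),P[j][:,:2].min(0).round(3),P[j][:,:2].max(0).round(3))
m=box((H[...,0]>95)&(H[...,0]<130)&(H[...,1]>120),225,305,255,315)
k=m&(z>.06)&(z<.076); print(k.sum(),rect(P[k]))
E
```

```text
0.00028782263692949273 [-0.00549915 -0.13974654 -0.77214576] [0.48883961 0.39152536 0.09948122]
0.12 2 [0.49  0.396] [0.496 0.397]
0.13 20 [0.478 0.389] [0.496 0.405]
0.14 53 [0.478 0.387] [0.493 0.406]
0.15 58 [0.477 0.386] [0.493 0.407]
0.16 37 [0.477 0.379] [0.493 0.406]
0.17 65 [0.473 0.36 ] [0.501 0.421]
0.18 108 [0.472 0.351] [0.496 0.431]
0.19 128 [0.469 0.344] [0.496 0.439]
214 (array([486., 392.]), array([35. , 26.4]), 8.9)
```

View pics/l2.png

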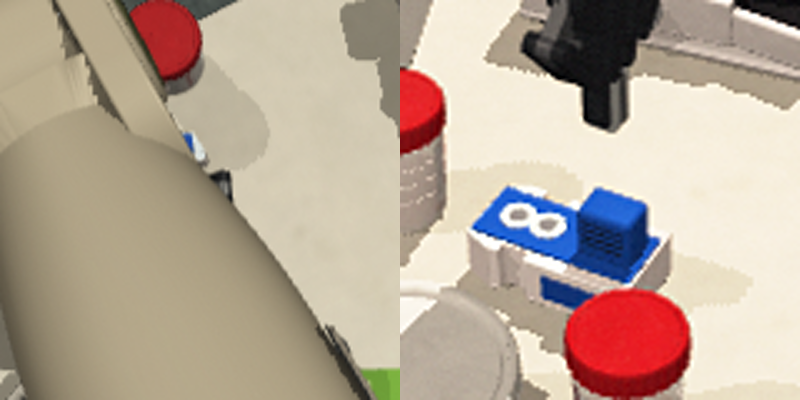

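Side crop: the shut finger ends are at (610,125), at z≈0.128 by depth, while the TCP reads 0.0995. So the fingers really end about 28 mm short of the reported TCP, which matches touching the handle top at 0.068 with 0.0407 reported. The cartridge did not move. I'll allow for that offset from here: reopen, then descend 88 mm.

Request:
play_rows --deltas '[0, 0, 0, 0, 0, 0, 0.7, 0, 0, 0, 0, 0, 0, 0.7, 0, 0, 0, 0, 0, 0, 0.7, 0, 0, 0, 0, 0, 0, 0.7, 0, 0, 0, 0, 0, 30, 0.7, 0, 0, 0, 0, 0, 30, 0.7, 0, 0, 0, 0, 0, 20, 0.7, 0, 0, 0, 0, 0, 8, 0.7, 0, 0, 0, 0, 0, 0, 0.7]'

```text
time_s: 5.55
tool_pos: [0.4888, 0.3914, 0.0117]
ee_rot: [[-0.991, -0.132, -0.001], [-0.132, 0.991, -0.0], [0.001, -0.0, -1.0]]
contact_force: [0.4, 0.3, 1.0]
opening: 0.06
grasp_force: 0.0
```

Request:
play_rows --deltas '[0, 0, 0, 0, 0, 0, 0, 0, 0, 0, 0, 0, 0, 0, 0, 0, 0, 0, 0, 0, 0, 0, 0, 0, 0, 0, 0, 0]' --newtons 50

```text
time_s: 6.05
tool_pos: [0.4899, 0.3921, 0.0131]
ee_rot: [[-0.991, -0.132, 0.002], [-0.132, 0.991, 0.001], [-0.002, 0.001, -1.0]]
contact_force: [-0.3, -0.9, 5.5]
opening: 0.0255
grasp_force: 50.5
```

```bash
python3 - <<'E'
from plan import *
rows((488.7,391.6,12),187.6,[(488.7,391.6,32,187.6,0,2),(488.7,391.6,112,187.6,0,3)])
rows((488.7,391.6,112),187.6,[(485,103,112,193.6,0,9),(485,103,112,193.6,0,1)])
E
```

```text
5 [0,0,0,0,0,-10,0,0,0,0,0,0,-10,0,0,0,0,0,0,-27,0,0,0,0,0,0,-26,0,0,0,0,0,0,-27,0]
end [488.7 391.6 112. ] 187.6
10 [0,0,-1,5,-32,0,0,0,0,-1,5,-32,0,0,0,0,-1,6,-31,0,0,0,0,0,6,-31,0,0,0,0,-1,6,-32,0,0,0,0,0,7,-31,0,0,0,0,-1,7,-31,0,0,0,0,0,7,-31,0,0,0,0,-1,8,-32,0,0,0,0,0,0,0,0,0]
end [484.7 102.8 112. ] 193.6
```

Request:
play_rows --deltas '[0, 0, 0, 0, 0, -10, 0, 0, 0, 0, 0, 0, -10, 0, 0, 0, 0, 0, 0, -26, 0, 0, 0, 0, 0, 0, -27, 0, 0, 0, 0, 0, 0, -27, 0, 0, 0, 0, 0, 0, 0, 0]'

```text
time_s: 6.8
tool_pos: [0.4906, 0.3926, 0.1145]
ee_rot: [[-0.991, -0.132, 0.004], [-0.132, 0.991, 0.003], [-0.005, 0.002, -1.0]]
contact_force: [1.2, -0.5, -0.9]
opening: 0.0251
grasp_force: 49.8
```

Request:
play_rows --deltas '[0, 0, -1, 5, -32, 0, 0, 0, 0, -1, 5, -32, 0, 0, 0, 0, -1, 6, -31, 0, 0, 0, 0, 0, 6, -31, 0, 0, 0, 0, -1, 6, -32, 0, 0, 0, 0, 0, 7, -31, 0, 0, 0, 0, -1, 7, -31, 0, 0, 0, 0, 0, 7, -31, 0, 0, 0, 0, -1, 8, -32, 0, 0, 0, 0, 0, 0, 0, 0, 0, 0, 0, 0, 0, 0, 0, 0]'

```text
time_s: 8.18
tool_pos: [0.4844, 0.1029, 0.1111]
ee_rot: [[-0.972, -0.234, -0.001], [-0.234, 0.972, 0.0], [0.001, 0.001, -1.0]]
contact_force: [-1.5, 0.2, -2.9]
opening: 0.0253
grasp_force: 50.0
```

```bash
python3 look.py 3 320,440,130,290 230,390,130,290; python3 - <<'E'
from h import *
for n in('top','side'):
    s=pickle.load(open(n+'3.pkl','rb')); P=cloud(s); H=hsv(s); z=P[...,2]
    near=(abs(P[...,0]-.5)<.12)&(abs(P[...,1]-.105)<.09)
    b=near&(H[...,0]>95)&(H[...,0]<130)&(H[...,1]>120)
    print(n,'blue z',np.percentile(z[b],[2,25,50,75,98]).round(3) if b.any() else 0)
    for lo in(.115,.122,.128,.134,.14,.16):
        k=near&(z>lo)&(z<lo+.014)&b
        if k.sum()>10: print(lo,k.sum(),rect(P[k]))
    k=near&(z>.125)&(z<.145)&(H[...,2]>100); print('all',k.sum(),rect(P[k]) if k.sum()>5 else '')
E
```

```text
0.02497164024349679 [ 0.38973796  1.07656801 -1.49368306] [0.48469036 0.10347918 0.1114245 ]
top blue z [0.122 0.131 0.132 0.134 0.273]
0.115 16 (array([515.3, 120. ]), array([99.4, 36.9]), 1.4)
0.122 314 (array([514.3, 110.9]), array([104.2,  41.1]), 13.1)
0.128 318 (array([514.3, 110.9]), array([104.2,  41.1]), 13.1)
0.134 62 (array([513.4, 111.4]), array([101.4,  39.7]), 13.1)
all 676 (array([514.3, 111.9]), array([109.6,  57.2]), 14.0)
side blue z [0.108 0.131 0.134 0.137 0.273]
0.115 69 (array([484.7, 134.1]), array([43. , 11.1]), 12.6)
0.122 301 (array([512.4, 115.4]), array([106.5,  53.4]), 6.3)
0.128 303 (array([512.8, 110.7]), array([104.1,  46.7]), 14.5)
0.134 145 (array([512.3, 113.6]), array([103.8,  42.2]), 13.0)
0.14 39 (array([477.2, 110.8]), array([37.6, 17.8]), 34.6)
0.16 55 (array([481.3, 103.3]), array([36., 26.]), 12.4)
all 687 (array([513.1, 110.3]), array([112.1,  67.2]), 12.0)
```

View pics/l3.png

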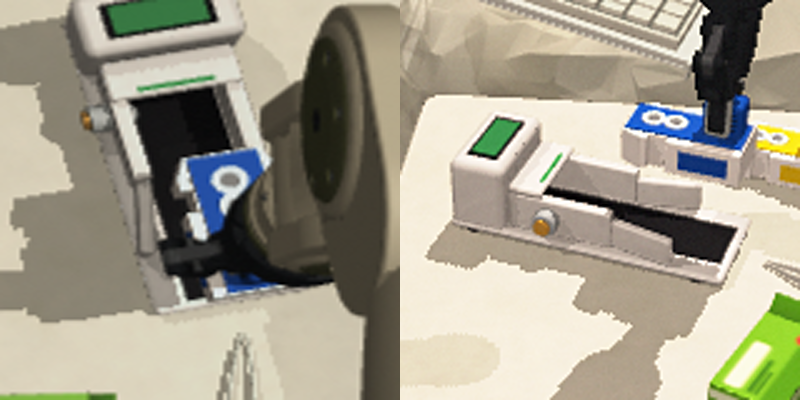

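Held cartridge hangs level over the bed (top crop lid at (228,200), nose toward the channel), within 1 mm and 1° of the dock line. Lower it.

Request:
play_rows --deltas '[0, 0, 0, 0, 0, 30, 0, 0, 0, 0, 0, 0, 30, 0, 0, 0, 0, 0, 0, 16, 0, 0, 0, 0, 0, 0, 6, 0, 0, 0, 0, 0, 0, 3, 0, 0, 0, 0, 0, 0, 1, 0, 0, 0, 0, 0, 0, 0, 0]'

```text
time_s: 9.15
tool_pos: [0.4856, 0.1029, 0.0265]
ee_rot: [[-0.972, -0.235, 0.001], [-0.235, 0.972, -0.0], [-0.001, -0.0, -1.0]]
contact_force: [-0.1, -0.7, -0.6]
opening: 0.0254
grasp_force: 49.9
```

Request:
play_rows --deltas '[0, 0, 0, 0, 0, 1, 0, 0, 0, 0, 0, 0, 1, 0, 0, 0, 0, 0, 0, 0, 0]'

```text
time_s: 9.52
tool_pos: [0.4855, 0.1027, 0.0251]
ee_rot: [[-0.972, -0.235, 0.001], [-0.235, 0.972, -0.0], [-0.001, -0.0, -1.0]]
contact_force: [-2.8, -0.4, 6.8]
opening: 0.0256
grasp_force: 51.1
```

On the bed (6.8 N up). Slide in along the channel.

Request:
play_rows --deltas '[0, 0, 0, -6, 0, -0.5, 0, 0, 0, 0, -6, 0, 0, 0, 0, 0, 0, -6, 0, 0, 0, 0, 0, 0, -6, 0, 0, 0, 0, 0, 0, 0, 0, 0, 0]'

```text
time_s: 10.15
tool_pos: [0.5101, 0.1087, 0.0252]
ee_rot: [[-0.972, -0.235, 0.003], [-0.235, 0.972, 0.0], [-0.003, -0.0, -1.0]]
contact_force: [0.7, 0.2, 5.1]
opening: 0.025
grasp_force: 51.0
```

Request:
play_rows --deltas '[0, 0, 0, -6, 0, 0, 0, 0, 0, 0, -6, 0, 0, 0, 0, 0, 0, -6, 0, 0, 0, 0, 0, 0, -6, 0, 0, 0, 0, 0, 0, 0, 0, 0, 0]'

```text
time_s: 10.78
tool_pos: [0.5331, 0.1143, 0.0251]
ee_rot: [[-0.972, -0.235, 0.002], [-0.235, 0.972, 0.0], [-0.002, -0.0, -1.0]]
contact_force: [-0.0, 0.5, 5.0]
opening: 0.0253
grasp_force: 51.1
```

Now in the straight channel, just before the ball. Release, rise, back off.

Request:
play_rows --deltas '[0, 0, 0, 0, 0, 0, 0.6, 0, 0, 0, 0, 0, 0, 0.6, 0, 0, 0, 0, 0, 0, 0.6, 0, 0, 0, 0, 0, -10, 0.6, 0, 0, 0, 0, 0, -30, 0.6, 0, 0, 0, 0, 0, -40, 0.6, 0, 0, 0, 30, 0, 0, 0.6, 0, 0, 0, 30, 0, 0, 0, 0, 0, 0, 30, 0, 0, 0, 0, 0, 0, 0, 0, 0, 0, 0, 0, 0, 0, 0, 0, 0]'

```text
time_s: 12.15
tool_pos: [0.4453, 0.093, 0.1052]
ee_rot: [[-0.972, -0.235, 0.002], [-0.235, 0.972, 0.0], [-0.002, -0.001, -1.0]]
contact_force: [-0.1, -0.4, 0.5]
opening: 0.0
grasp_force: 0.0
```

```bash
python3 look.py 4 320,440,130,290 220,400,120,280; python3 - <<'E'
from h import *
from bench import r
t=r.observe()['tool_pos']; print(t)
a=np.radians(13.8); M=np.array([[np.cos(a),np.sin(a)],[-np.sin(a),np.cos(a)]]); o=np.array([.5836,.1274])
for n in('top','side'):
    s=pickle.load(open(n+'4.pkl','rb')); P=cloud(s); H=hsv(s); z=P[...,2]
    D=(P[...,:2]-o)@M.T*1000; x,y=D[...,0],D[...,1]
    b=(abs(y)<45)&(x>-130)&(x<80)&(H[...,0]>95)&(H[...,0]<130)&(H[...,1]>120)
    for lo,hi in((.04,.055),(.07,.09)):
        k=b&(z>lo)&(z<hi); print(n,lo,k.sum(),np.percentile(x[k],[1,99]).round(1),np.percentile(y[k],[1,99]).round(1)) if k.sum() else 0
    k=(H[...,1]<120)&(H[...,2]<140)&(abs(P[...,0]-t[0])<.07)&(abs(P[...,1]-t[1])<.07)&(z>.06)
    T=(t[:2]-o)@M.T*1000
    if n=='side':
      for lo in np.arange(.10,.28,.01):
        j=k&(z>lo)&(z<lo+.01)
        if j.sum(): print(lo.round(2),j.sum(),np.r_[x[j].min(),x[j].max()].round()-T[0].round(),np.r_[y[j].min(),y[j].max()].round()-T[1].round())
E
```

```text
4.9519205964969694e-05 [0.11289085 0.34735976 0.02949357] [0.4454204  0.09300578 0.10480347]
[0.4454204  0.09300578 0.10480347]
top 0.04 541 [-73.4  30. ] [-21.1  19.8]
top 0.07 232 [-70.9 -35.9] [-13.3  12. ]
side 0.04 293 [-75.   28.7] [-21.1  22.3]
side 0.07 151 [-72.9 -38.8] [-10.8  15. ]
0.13 13 [-12.   8.] [-3.  8.]
0.14 36 [-13.  10.] [-1. 15.]
0.15 40 [-12.   9.] [-1. 17.]
0.16 41 [-12.   8.] [-6. 17.]
0.17 12 [-13.  10.] [-25.  28.]
0.18 55 [-15.  11.] [-30.  36.]
0.19 35 [-17.   9.] [-3. 45.]
0.2 74 [-18.  15.] [-49.  54.]
0.21 82 [-19.  16.] [-21.  60.]
0.22 127 [-21.  16.] [-57.  62.]
0.23 117 [-21.  18.] [-20.  56.]
0.24 100 [-20.  18.] [-14.  42.]
0.25 58 [-12.   8.] [13. 42.]
0.26 127 [-39.  32.] [-4. 40.]
0.27 165 [-39.  35.] [-2. 39.]
```

View pics/l4.png

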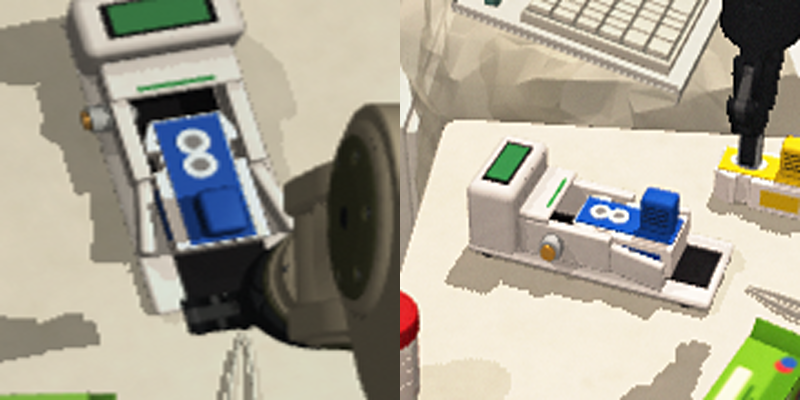

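The cartridge sits straight in the channel (top crop: lid centre (200,180), shut fingers behind its tail), origin at dock x≈-22, 46 mm to go. Come down behind the tail and approach.

Request:
play_rows --deltas '[0, 0, 0, -20, 0, 0, 0, 0, 0, 0, 0, 0, 40, 0, 0, 0, 0, 0, 0, 40, 0, 0, 0, 0, 0, 0, 20, 0, 0, 0, 0, 0, 0, 8, 0, 0, 0, 0, 0, 0, 0, 0, 0, 0, 0, -12, 0, 0, 0, 0, 0, 0, -12, 0, 0, 0, 0, 0, 0, -6, 0, 0, 0, 0, 0, 0, 0, 0, 0, 0]'

```text
time_s: 13.5
tool_pos: [0.4937, 0.1048, -0.0034]
ee_rot: [[-0.972, -0.235, 0.001], [-0.235, 0.972, -0.0], [-0.001, -0.0, -1.0]]
contact_force: [0.3, 0.0, -0.5]
opening: -0.0002
grasp_force: 0.0
```

Request:
play_rows --deltas '[0, 0, 0, -5, 0, 0, 0, 0, 0, 0, -5, 0, 0, 0, 0, 0, 0, -5, 0, 0, 0, 0, 0, 0, -5, 0, 0, 0, 0, 0, 0, 0, 0, 0, 0]'

```text
time_s: 14.12
tool_pos: [0.5129, 0.1094, -0.0036]
ee_rot: [[-0.972, -0.235, 0.001], [-0.235, 0.972, -0.0], [-0.001, -0.0, -1.0]]
contact_force: [-0.3, 0.2, 0.1]
opening: -0.0003
grasp_force: 0.0
```

Request:
play_rows --deltas '[0, 0, 0, -5, 0, 0, 0, 0, 0, 0, -5, 0, 0, 0, 0, 0, 0, -5, 0, 0, 0, 0, 0, 0, 0, 0, 0, 0]'

```text
time_s: 14.62
tool_pos: [0.5255, 0.1129, -0.004]
ee_rot: [[-0.972, -0.235, -0.003], [-0.235, 0.972, -0.0], [0.003, 0.0, -1.0]]
contact_force: [-4.4, -0.6, 1.8]
opening: -0.0
grasp_force: 2.1
```

Request:
play_rows --deltas '[0, 0, 0, -3, 0, 0, 0, 0, 0, 0, -3, 0, 0, 0, 0, 0, 0, -3, 0, 0, 0, 0, 0, 0, 0, 0, 0, 0]'

```text
time_s: 15.12
tool_pos: [0.5368, 0.1153, -0.0035]
ee_rot: [[-0.972, -0.235, 0.002], [-0.235, 0.972, 0.0], [-0.002, -0.0, -1.0]]
contact_force: [-0.5, 0.7, 0.3]
opening: 0.0001
grasp_force: 0.3
```

```bash
cat > cart.py <<'E'
import sys
from h import *
from bench import r
a=np.radians(13.8); M=np.array([[np.cos(a),np.sin(a)],[-np.sin(a),np.cos(a)]]); o=np.array([.5836,.1274])
for n in('top','side'):
    s=r.snapshot(n); pickle.dump(s,open(n+'5.pkl','wb')); P=cloud(s); H=hsv(s); z=P[...,2]
    D=(P[...,:2]-o)@M.T*1000; x,y=D[...,0],D[...,1]
    b=(abs(y)<45)&(x>-130)&(x<80)&(H[...,0]>95)&(H[...,0]<130)&(H[...,1]>120)
    for lo,hi in((.04,.055),(.07,.09)):
        k=b&(z>lo)&(z<hi)
        if k.sum(): print(n,lo,k.sum(),np.percentile(x[k],[1,99]).round(1),np.percentile(y[k],[1,99]).round(1))
E
python3 cart.py
```

```text
top 0.04 203 [-17.4  52.2] [-13.2  20.3]
top 0.07 15 [-4.9  4.2] [ 6.  13.5]
side 0.04 221 [-34.7  53.7] [-20.1  22.5]
side 0.07 95 [-38.7   1.8] [-9.8 20.2]
```

Request:
play_rows --deltas '[0, 0, 0, -2, 0, 0, 0, 0, 0, 0, -1, 0, 0, 0, 0, 0, 0, 0, 0, 0, 0]'

```text
time_s: 15.6
tool_pos: [0.539, 0.1157, -0.0035]
ee_rot: [[-0.972, -0.235, 0.001], [-0.235, 0.972, -0.0], [-0.001, -0.0, -1.0]]
contact_force: [-0.7, -0.3, 0.0]
opening: -0.0001
grasp_force: 0.4
```

Request:
play_rows --deltas '[0, 0, 0, -1.5, 0, 0, 0, 0, 0, 0, -1, 0, 0, 0, 0, 0, 0, 0, 0, 0, 0]'

```text
time_s: 15.98
tool_pos: [0.5414, 0.1165, -0.0036]
ee_rot: [[-0.972, -0.235, 0.001], [-0.235, 0.972, 0.0], [-0.001, 0.0, -1.0]]
contact_force: [0.6, 0.1, -0.1]
opening: -0.0002
grasp_force: 0.0
```

```bash
python3 cart.py
```

```text
top 0.04 189 [-10.3  52. ] [-12.7  20.3]
top 0.07 12 [0.8 8.8] [ 6.9 13. ]
side 0.04 226 [-30.1  53.9] [-22.   22.4]
side 0.07 87 [-23.9   5.5] [-10.1  17. ]
```

Request:
play_rows --deltas '[0, 0, 0, -1, 0, 0, 0, 0, 0, 0, 0, 0, 0, 0, 0, 0, 0, 0, 0, 0, 0]'

```text
time_s: 16.45
tool_pos: [0.5419, 0.1166, -0.0036]
ee_rot: [[-0.972, -0.235, 0.0], [-0.235, 0.972, -0.0], [-0.0, -0.0, -1.0]]
contact_force: [-0.2, 0.6, 0.2]
opening: -0.0005
grasp_force: 0.2
```

Request:
play_rows --deltas '[0, 0, 0, -1, 0, 0, 0, 0, 0, 0, 0, 0, 0, 0, 0, 0, 0, 0, 0, 0, 0]'

```text
time_s: 16.82
tool_pos: [0.5429, 0.1167, -0.0036]
ee_rot: [[-0.972, -0.235, 0.0], [-0.235, 0.972, -0.0], [-0.0, -0.0, -1.0]]
contact_force: [-0.1, 0.2, 0.6]
opening: 0.0001
grasp_force: 0.2
```

Request:
play_rows --deltas '[0, 0, 0, -1, 0, 0, 0, 0, 0, 0, 0, 0, 0, 0, 0, 0, 0, 0, 0, 0, 0]'

```text
time_s: 17.2
tool_pos: [0.5438, 0.117, -0.0036]
ee_rot: [[-0.972, -0.235, 0.0], [-0.235, 0.972, -0.0], [-0.0, -0.0, -1.0]]
contact_force: [0.4, -0.7, 0.9]
opening: -0.0001
grasp_force: 0.3
```

Request:
play_rows --deltas '[0, 0, 0, -1, 0, 0, 0, 0, 0, 0, 0, 0, 0, 0, 0, 0, 0, 0, 0, 0, 0]'

```text
time_s: 17.58
tool_pos: [0.5442, 0.117, -0.0037]
ee_rot: [[-0.972, -0.235, -0.001], [-0.235, 0.972, -0.001], [0.001, -0.0, -1.0]]
contact_force: [-3.8, -2.6, 2.4]
opening: 0.0002
grasp_force: 2.0
```

Request:
play_rows --deltas '[0, 0, 0, -1, 0, 0, 0, 0, 0, 0, 0, 0, 0, 0]'

```text
time_s: 17.82
tool_pos: [0.5442, 0.117, -0.0038]
ee_rot: [[-0.972, -0.235, -0.003], [-0.235, 0.972, -0.001], [0.003, -0.0, -1.0]]
contact_force: [-5.5, -2.7, 4.6]
opening: -0.0003
grasp_force: 3.3
```

```bash
python3 cart.py
```

```text
top 0.04 173 [-6.  52.7] [-13.   20.6]
top 0.07 11 [ 4.  12.5] [ 7.4 13.5]
side 0.04 210 [-27.2  52.4] [-21.1  23.5]
side 0.07 88 [-17.7   8.8] [-8.8 19.3]
```

It no longer advances: it's on the back stop. Back away, rise and inspect.

Request:
play_rows --deltas '[0, 0, 0, 5, 0, 0, 0, 0, 0, 0, 15, 0, 0, 0, 0, 0, 0, 30, 0, 0, 0, 0, 0, 0, 0, 0, -30, 0, 0, 0, 0, 0, 0, -50, 0, 0, 0, 0, 0, 0, -50, 0, 0, 0, 0, 0, -60, 0, 0, 0, 0, 0, 0, -60, 0, 0, 0, 0, 0, 0, -50, 0, 0, 0, 0, 0, 0, 0, 0, 0, 0]'

```text
$.deltas: bad value
```

```bash
python3 cart.py; python3 look.py 6 320,440,130,250 240,360,160,280; python3 - <<'E'
from h import *
# ball barrel/pin and yellow position vs start
for n in('top','side'):
    for f in('0','6'):
        s=pickle.load(open(n+f+'.pkl','rb')); P=cloud(s); H=hsv(s)
        k=(H[...,0]>20)&(H[...,0]<32)&(H[...,1]>180)&(P[...,1]<.02)&(P[...,0]>.3)&(P[...,0]<.7)&(P[...,1]>-.2)
        print(n,f,k.sum(),np.median(P[k],0).round(3) if k.any() else '')
E
```

```text
top 0.04 174 [-7.1 52.7] [-13.2  20.3]
top 0.07 11 [ 4.1 12.7] [ 7.2 13.3]
side 0.04 213 [-27.   53.4] [-20.3  22.2]
side 0.07 85 [-17.8   8.5] [-9.9 19.5]
0.00032910843657287154 [-5.76176444 -2.34021098  5.44477695] [ 0.54414838  0.11703596 -0.00379623]
top 0 199 [ 0.463 -0.054  0.039]
top 6 0 
side 0 540 [ 0.469 -0.055  0.037]
side 6 537 [ 0.469 -0.054  0.037]
```

View pics/l6.png

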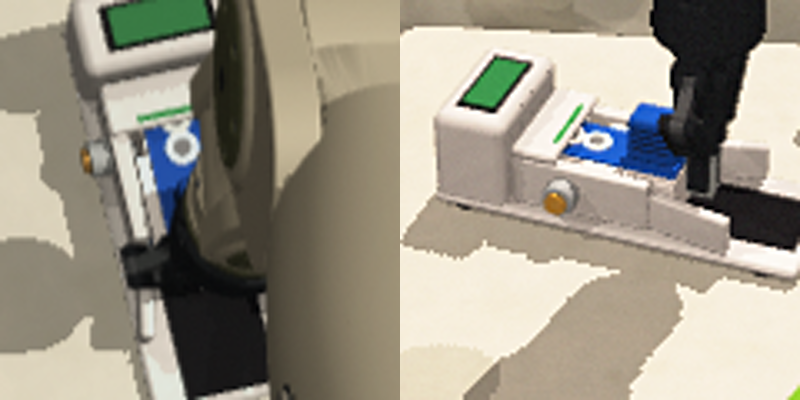

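That call was malformed, so nothing moved. The picture shows the fingers at (705,180) still against the tail, lid under the roof. Retreat now.

Request:
play_rows --deltas '[0, 0, 0, 5, 0, 0, 0, 0, 0, 0, 15, 0, 0, 0, 0, 0, 0, 30, 0, 0, 0, 0, 0, 0, 0, 0, -30, 0, 0, 0, 0, 0, 0, -50, 0, 0, 0, 0, 0, 0, -50, 0, 0, 0, 0, 0, -60, 0, 0, 0, 0, 0, 0, -60, 0, 0, 0, 0, 0, 0, -60, 0, 0, 0, 0, 0, 0, -60, 0, 0, 0, 0, 0, 0, 0, 0, 0]'

```text
time_s: 19.5
tool_pos: [0.5555, -0.1319, 0.1264]
ee_rot: [[-0.973, -0.23, 0.003], [-0.23, 0.973, -0.001], [-0.003, -0.002, -1.0]]
contact_force: [-0.0, 0.5, 0.5]
opening: -0.0003
grasp_force: 0.0
```

```bash
python3 cart.py; python3 look.py 7 320,440,130,250 240,360,160,280
```

```text
top 0.04 361 [-26.1  52.6] [-20.5  20.4]
top 0.07 232 [-23.5  11. ] [-12.4  13.3]
side 0.04 221 [-27.5  53.2] [-21.9  22.3]
side 0.07 143 [-25.1   7.4] [-10.1  16. ]
-0.00023238376963905812 [ 0.46605425  0.82172469 -0.10396696] [ 0.55341388 -0.12651835  0.12630843]
```

View pics/l7.png

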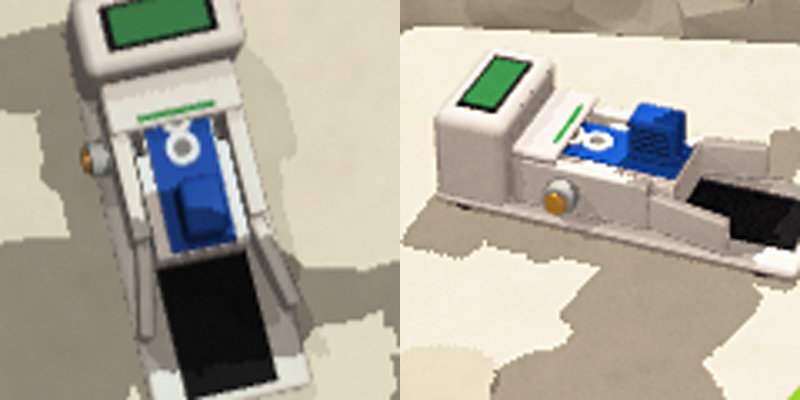

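Top crop: the cartridge is straight in the channel with its lid under the roof. The gap from handle to roof measures 42.7 mm (42 at home), and it held after I backed off. The yellow cartridge has not moved.

```bash
python3 -c "
from bench import r
print(r.sign_off())"
```

```text
the job is handed in; nothing more can be done
None
```

The blue cartridge is in the dock against its stop, about 1 mm from nominal home by the cameras, released with the arm clear, and handed in at about 20 s. Sign-off gave no verdict, and I inferred the click from the drop in push force and from it staying put after I backed off. The yellow cartridge hasn't moved; I didn't re-measure the other items.

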